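# Hold the hot kiln's lid at the red clip with the lid hook

## Robot

A 6-joint arm with a two-finger parallel gripper is mounted at the origin on the work surface. World frame = base frame: x ahead of the robot, y to its left, z up, the work surface at z = 0. Lengths are in m, angles in rad, forces in N, time in s.
With the tool pointing down it reaches from about 0.3 to 0.775 m from the base axis. Payload 14.6 kg.
Tool frame: the origin (TCP) lies midway between the tips of the shut fingers; the grasp point (between the pads) lies 19 mm behind it; z points along the fingers, y is the line along which they close (so a half turn about z gives the same grasp; the last joint's range is limited). The gripper opens to 94 mm and grips with 3 to 60 N. Pads are 16 mm wide; open, the fingers measure 119 mm over their backs; the gripper's body (75 mm by 177 mm) begins 78 mm behind the grasp point.
Start: joints at [1.156, 0.3, 1.521, -0, 1.321, -0.067], TCP at [0.187, 0.517, 0.205] pointing down, gripper open.
Joint ranges: [-3.03, 3.03], [-0.79, 2.21], [0.23, 2.52], [-1.04, 4.18], [0, 3.07], [-2.55, 2.55]. Speed limits (rad/s): [2.22, 2.22, 2.57, 3.14, 3.14, 3.14].

## Interface

Orientations are given as a unit quaternion [w, x, y, z].
In Python, from cell import robot gives the robot as it stands. The module is installed in compiled form; this text tells all that it offers.
- The arm moves only by the shell command python3 -m jog 'ROWS'. ROWS is a JSON list of rows, 1 to 12 of them, each of 7 numbers: a rotation vector rx, ry, rz in rad, then dx, dy, dz in m, then the finger opening in m; each row shifts and turns the commanded pose from where the row before left it, along the tool's axes as they then stand; what a row does not reach is not made up. A row lasts 1/10 s, in which the tool goes at most 0.05 m and 0.15 rad, less where a joint would pass 70% of its speed; a pose out of reach is approached as far as the arm can. The fingers move at their own pace and stop on an object; the grip force is fixed at half the most. Time passes only in rows, so rows that do not move let the fingers close. It prints the time, the measured TCP pose, the force, the opening and the grip force at its end.
- robot.sense(): the state, without advancing time (a new reading comes with each control period).
- robot.snapshot(name): name is "scene" or "top" or "wrist"; returns the picture (480x640x3 uint8, red, green, blue); there is no depth.
- robot.camera_model(name): a dict with "mtx" (3x3 intrinsics, pixels), "rvec" (rotation vector, rad) and "tvec" (3), from world to camera coordinates, as OpenCV has them; the wrist camera has in their place "hand_eye" (4x4, takes a point from camera to tool coordinates, whose origin is the TCP and whose axes are the flange's). Camera axes: x right, y down, z forward; pixel columns grow to the right and rows downward; lengths in m; the calibration is good to about 2 mm. A picture is of the moment at which its call begins: read the wrist's pose just before it. camera_model takes no time and is no camera call.
- robot.sign_off(): hands the job in; it is judged then, once.
The state is a dict: "time_s": time; "joints": joint angles; "joint_velocities": joint speeds; "effort": joint torques, N m; "tcp_pos": TCP position; "ee_rot": TCP orientation; "force": force on the tool from outside, world axes, zero at the start; "torque": the same for the moment, N m; "width": finger opening in m; "gripper_force": force on a finger pad.
Only numpy, scipy, OpenCV 4.12 (cv2) and the standard library are available. Lean on these libraries where they do the work, as an engineer would, in place of code of your own. Each camera call takes 0.05 s, during which the arm holds its last target. There are 200 camera calls.

## Task

The small pick-up kiln is hot and its lid has to be held open for a colleague. Lift the blue-handled lid hook up and off its peg, catch the lid's black front handle bar with it and swing the lid up until the lid's yellow pointer stands at the red clip on the quadrant; finish like that, still gripping the hook and holding the lid steady at the clip. Only the hook may touch the kiln, never the robot itself, and everything else stays where it is.

Things in the scene. Friction and masses are not known exactly. Their poses are not given: they have to be found in the camera images.
- kiln: hot top-opening kiln, steel jacket, white brick inside, fixed; 240 (x) x 260 (y) mm on a 300 x 320 mm grey board, closed lid's top 160 mm above the table. Origin: centre of the underside, on the table; z up. Front (lid handle) faces its -x, towards the robot. A controller box juts 64 mm out on its +y side, the quadrant 30 mm on its -y side
- lid_bar (a point): middle of the lid's handle: fixed round black bar, 10 mm thick, along the kiln's y, 45 mm in front of the lid's face, free for 110 mm between two square arms. Lid shut: 137 mm above the table, 285 mm in front of the hinge line and 22 mm above it. It swings on a circle about the hinge. Axes: the kiln's when shut, turning with the lid
- lid_hinge (a point): middle of the lid's hinge line, along the kiln's y at its far side: 125 mm behind the kiln's origin, 115 mm above the table. Axes as the kiln's
- lid (a joint): angle of the lid (45 mm thick, 240 x 260 mm, 0.6 to 1.1 kg), rad: 0 shut at the start, growing as the handle swings up. The hinge runs freely: the lid falls shut when not held. Lifting force at the handle 3 to 6 N
- mark (a joint): angle of the red clip on the quadrant, rad (0.26 to 0.48), on the lid's scale: when the two are equal the lid's yellow pointer is exactly beside the clip
- red_clip (a point): middle of the red clip, a 38 x 14 x 12 mm block clamped on the rim of the aluminium quadrant (arc of 140 mm radius about the hinge, black ticks) on the kiln's -y side; leave it there. The lid's yellow pointer, 46 x 5 x 6 mm, level with the hinge when shut, passes its outer (-y) side. Its axes are turned like those of a lid standing at the clip
- lid_hook: hook tool hanging on one of two pegs: blue flat upright handle 14 (x) x 30 (y) x 65 mm (z -30 to +35 mm) with an 8 mm steel hook below, lowest point z = -94 mm. Origin: in the handle just below its slot; grip here from above, across y. Hanging: z up, x points into the rack, origin 160 mm above the table. 0.16 kg
- hook_slot (a point): middle of the roof of the handle's hanging slot, which rests on the peg; 28 mm above the handle's origin. The slot runs through along x, 18 mm wide, 28 mm high. To come off, the tool must rise more than 6 and less than 22 mm, then move at least 30 mm along its -x. Axes as lid_hook's
- hook_bowl (a point): where the centre of a 10 mm bar lies when seated in the hook: 81 mm straight below the handle's origin. Axes as lid_hook's. The hook lies in the x-z plane, back on -x, open to +x. Relative to this point the tip is at x = +14 (to +18) mm and ends 9 mm up; above the tip the mouth is clear to 35 mm up. The bar must pass over the tip (its centre 14 to 29 mm up), then settles as the hook rises
- rack: fixed steel stand, base 150 x 220 mm, wooden cross rail (top 205 mm up) with two 6 mm round pegs, 110 mm apart, 185 mm above the table, 76 mm long towards its -x, the ends turned up to 6 mm above the peg's top. Tools hang 55 mm before the rail, 17 mm behind the turned-up ends. Origin: underside, below the rail's front face; z up
- paddle: wooden paddle hanging on the other peg, same slotted handle but pale wood, dark blade 50 mm wide below; leave it hanging. Origin as the hook's
- jacks: steel jacks, 220 mm, lying on the dark steel marver plate; leave alone
- torch: yellow gas torch, 75 mm wide, 265 mm high, standing; leave alone
- tumbler: amber glass tumbler, 76 mm wide, 95 mm high, standing; leave alone
- soda_can: green drink can, 66 mm wide, 120 mm high, standing; leave alone
- wood_block: wooden shaping block with a 150 mm handle, lying; leave alone
There are look-alikes about, which are no part of the job. Several things have the shape of the paddle; the one meant has the colours described above. There is more than one size of the lid_hook; the one meant has the size given above.

How it is judged:
By the outcome, as a careful person would: the job done as asked, in the order asked, and still so for the second after the job is handed in, while the arm keeps its last pose, push and grip.
It also fails if it takes over 45 s, if anything falls off the work surface, if the arm or the gripper's body presses on something with over 40 N, if the wrist force passes 120 N, or if a joint passes its speed limit or range.

## Working session

There is one attempt and no reset: what is moved stays moved. The work goes in short steps, Python scripts to look and compute and a shell command to move; the robot and the scene stay as the last step left them, time stands still between calls to the robot, and variables do not carry over. Pictures are saved under pics/ and viewed, at most 10 in all, crops included, and the job is handed in when it is done.

```bash
mkdir -p pics; python3 - <<'E'
from cell import robot
import cv2,numpy as np
for n in("scene","top"):
    cv2.imwrite(f"pics/{n}0.png",robot.snapshot(n)[:,:,::-1])
    m=robot.camera_model(n);R=cv2.Rodrigues(np.array(m['rvec'],float))[0]
    print(n,np.round(m['mtx'],1).tolist(),np.round(-R.T@np.array(m['tvec']).ravel(),3),R.round(2).tolist())
print(robot.camera_model("wrist"));s=robot.sense();print(s['tcp_pos'],s['ee_rot'],s['width'])
E
```

```text
scene [[549.0, 0.0, 320.9], [0.0, 549.0, 249.7], [0.0, 0.0, 1.0]] [1.376 0.316 1.047] [[-0.41, 0.91, -0.0], [0.63, 0.27, -0.73], [-0.67, -0.3, -0.68]]
top [[537.3, 0.0, 325.4], [0.0, 537.3, 235.5], [0.0, 0.0, 1.0]] [ 0.241 -0.097  1.702] [[-0.01, -1.0, -0.01], [-0.98, 0.02, -0.19], [0.19, 0.01, -0.98]]
{'mtx': array([[394.28041568,   0.        , 323.64522163],
       [  0.        , 394.28041568, 237.72526675],
       [  0.        ,   0.        ,   1.        ]]), 'hand_eye': array([[-1.83236145e-03, -9.59739533e-01, -2.80885512e-01,
         8.15955408e-02],
       [ 9.99997951e-01, -2.00033758e-03,  3.11320294e-04,
         2.27690374e-04],
       [-8.60652238e-04, -2.80884366e-01,  9.59741232e-01,
        -1.77565728e-01],
       [ 0.00000000e+00,  0.00000000e+00,  0.00000000e+00,
         1.00000000e+00]])}
[0.1873817  0.51685649 0.20492616] [-9.69308303e-05  1.73009365e-01  9.84920044e-01 -5.07138336e-04] 0.09436754103225732
```

View pics/scene0.png

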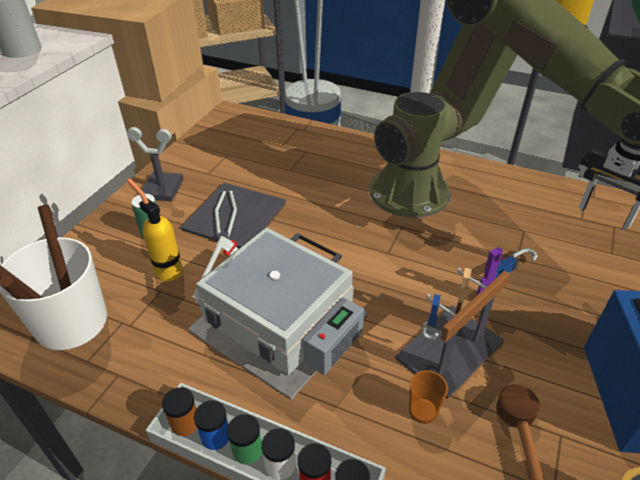

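View pics/top0.png

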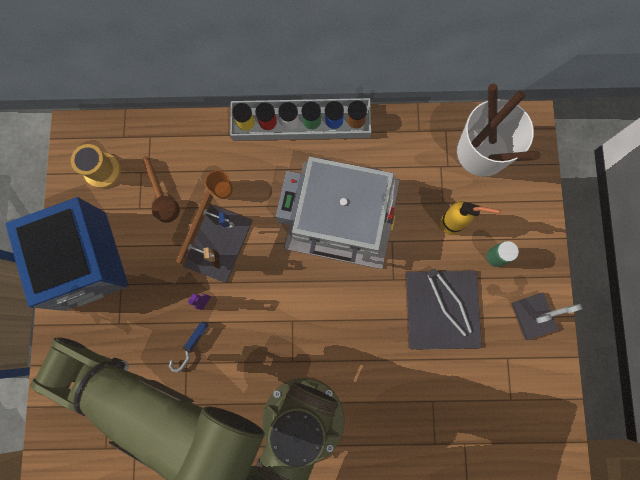

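The scene view has a blue-handled hook hanging on the rack at scene (435,315) / top (222,218), and another blue hook lying on the table at top (190,345). The pale-wood paddle hangs at top (208,253), and a purple look-alike is at (200,300). The hanging hook fits the description, since it is on a peg. I'll enlarge it to confirm.

```bash
python3 - <<'E'
import cv2,numpy as np
a=cv2.imread("pics/scene0.png")[230:400,380:560];b=cv2.imread("pics/top0.png")[170:390,150:280]
a=cv2.resize(a,(424,400),interpolation=2);b=cv2.resize(b,(355,600),interpolation=2)
o=np.zeros((600,780,3),np.uint8);o[:400,:424]=a;o[:,425:]=b
cv2.imwrite("pics/crop0.png",o)
c=cv2.imread("pics/top0.png")[140:280,260:420];d=cv2.imread("pics/scene0.png")[210:400,180:380]
o=np.zeros((560,800,3),np.uint8);c=cv2.resize(c,(400,350),interpolation=2);d=cv2.resize(d,(400,380),interpolation=2)
o[:350,:400]=c;o[:380,400:]=d;cv2.imwrite("pics/crop1.png",o)
E
```

```text
(no output)
```

View pics/crop0.png

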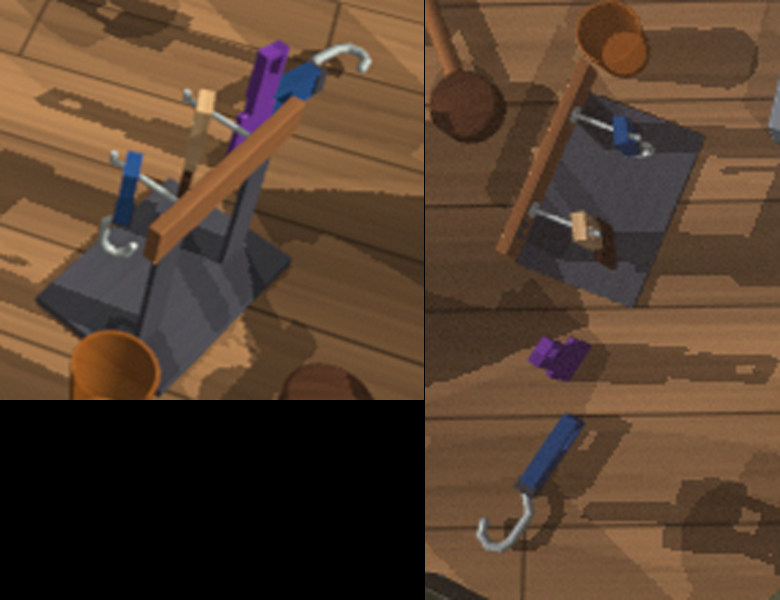

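View pics/crop1.png

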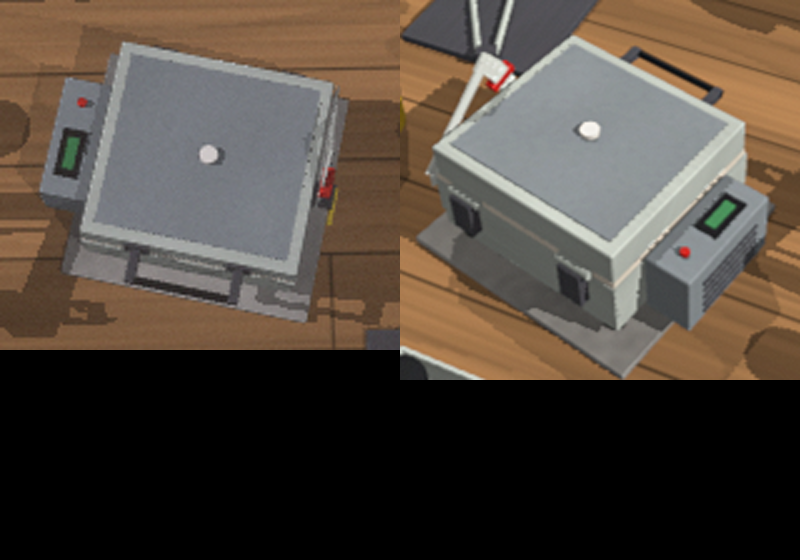

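The crop shows a hook on the upper peg (crop (620,130), top (221,217)), with a short blue handle and the hook hanging below. The pale paddle is on the other peg at crop (590,230). The blue hook lying at crop (550,455) is clearly bigger and off the rack, so it is the decoy. The kiln crop shows the bar at (130–237, 290–300) and the red clip at (327,185). Next I'll measure these.

```bash
cat > h.py <<'E'
import cv2,numpy as np
from cell import robot
from scipy.spatial.transform import Rotation as Ro
def cam(n,s=None):
    m=robot.camera_model(n);K=np.array(m['mtx'])
    if n!='wrist':
        R=cv2.Rodrigues(np.array(m['rvec'],float))[0];return K,R,-R.T@np.array(m['tvec']).ravel()
    s=s or robot.sense();q=s['ee_rot'];T=Ro.from_quat([q[1],q[2],q[3],q[0]]).as_matrix();H=m['hand_eye']
    Rw=T@H[:3,:3];return K,Rw.T,np.array(s['tcp_pos'])+T@H[:3,3]
def ray(c,p):
    K,R,o=c;d=R.T@np.linalg.solve(K,[p[0],p[1],1.]);return o,d/np.linalg.norm(d)
def onz(c,p,z):
    o,d=ray(c,p);return o+d*(z-o[2])/d[2]
def two(c1,p1,c2,p2):
    o,d=ray(c1,p1);q,e=ray(c2,p2);t=np.linalg.lstsq(np.stack([d,-e],1),q-o,rcond=None)[0]
    a,b=o+d*t[0],q+e*t[1];return (a+b)/2,np.linalg.norm(a-b)
def proj(c,X):
    K,R,o=c;v=K@(R@(np.asarray(X)-o));return v[:2]/v[2]
E
python3 - <<'E'
from h import *
T=cv2.imread("pics/top0.png");S=cv2.imread("pics/scene0.png");ct,cs=cam("top"),cam("scene")
def mask(I,lo,hi,box):
    m=cv2.inRange(cv2.cvtColor(I,cv2.COLOR_BGR2HSV),lo,hi);k=np.zeros_like(m);x0,y0,x1,y1=box;k[y0:y1,x0:x1]=m[y0:y1,x0:x1];return k
def big(m):
    n,l,st,c=cv2.connectedComponentsWithStats(m);i=1+np.argmax(st[1:,4]);return np.argwhere(l==i)[:,::-1],c[i],st[i]
B=((100,90,40),(125,255,255))
for nm,I,c,box in(("top",T,ct,(212,205,236,230)),("scene",S,cs,(425,285,447,335))):
    p,cc,st=big(mask(I,*B,box));print(nm,"hook blue",cc,st,p.min(0),p.max(0))
    print(cv2.minAreaRect(p.astype(np.float32)))
# rail from top
p,cc,st=big(mask(T,(5,120,90),(20,255,255),(170,190,216,266)));r=cv2.minAreaRect(p.astype(np.float32));print("rail",r,st)
bp=[np.array(onz(ct,q,.205)[:2]) for q in cv2.boxPoints(r)];print(np.round(bp,4))
# bar
for nm,I,c,box in(("top",T,ct,(305,244,365,270)),("scene",S,cs,(290,228,345,265))):
    m=mask(I,(0,0,0),(180,255,62),box);p,cc,st=big(m);print(nm,"dark",cc,st,cv2.boxPoints(cv2.minAreaRect(p.astype(np.float32))).round(1).tolist())
bar=[onz(ct,(312,255.2),.137),onz(ct,(354.8,260),.137)];print("bar",bar)
# lid top corners: rough from crop
for q in((308.8,157.2),(394,174),(378.8,248.4),(292.8,234.5)):print("lid",onz(ct,q,.16).round(4))
# red
for nm,I,c,box in(("top",T,ct,(380,200,400,230)),("scene",S,cs,(215,230,245,260))):
    m=mask(I,(0,150,80),(6,255,255),box)|mask(I,(174,150,80),(180,255,255),box);print(nm,"red",*big(m)[1:])
    m=mask(I,(22,120,80),(34,255,255),box);print(" yel",*big(m)[1:])
E
```

```text
top hook blue [222.02352941 219.2       ] [218 212  10  15  85] [218 212] [227 226]
((222.1132049560547, 219.39622497558594), (14.834939002990723, 7.417469501495361), 74.05460357666016)
scene hook blue [433.9197861 310.0855615] [428 295  12  31 187] [428 295] [439 325]
((433.8719787597656, 309.7040100097656), (6.797647476196289, 30.768299102783203), 10.30484676361084)
rail ((192.5, 226.5), (73.0, 45.0), 90.0) [170 190  46  74 923]
[[0.6689 0.3673]
 [0.6666 0.2367]
 [0.4536 0.2314]
 [0.4556 0.3587]]
top dark [331.82051282 255.67521368] [312 251  42  11 117] [[312.0, 253.0], [312.6000061035156, 250.1999969482422], [353.5, 258.70001220703125], [352.8999938964844, 261.5]]
scene dark [317.         245.24770642] [299 236  37  20 109] [[298.3999938964844, 237.1999969482422], [299.3999938964844, 235.1999969482422], [335.3999938964844, 253.1999969482422], [334.3999938964844, 255.1999969482422]]
bar [array([ 0.48189459, -0.03967018,  0.137     ]), array([ 0.46561387, -0.16531759,  0.137     ])]
lid [ 0.7765 -0.0337  0.16  ]
lid [ 0.7192 -0.2874  0.16  ]
lid [ 0.4952 -0.2348  0.16  ]
lid [0.5405 0.0151 0.16  ]
top red [390.75       213.55555556] [388 207   6  12  36]
 yel [392.47368421 223.63157895] [391 216   4  14  19]
scene red [229.86 248.54] [223 240  14  16  50]Traceback (most recent call last):
  File "<stdin>", line 23, in <module>
  File "<stdin>", line 6, in big
    return _wrapfunc(a, 'argmax', axis=axis, out=out, **kwds)
    return bound(*args, **kwds)
ValueError: attempt to get argmax of an empty sequence
```

```bash
python3 - <<'E'
from h import *
ct,cs=cam("top"),cam("scene")
print("hook mid",two(ct,(222.0,219.2),cs,(433.9,310.1)))
for q in((221,216),(222,217)):print("hooktop",onz(ct,q,.193).round(4))
a,b=[onz(ct,q,.205)[:2] for q in((209.8,194.9),(177.5,262.4))];print("rail",a,b);d=a-b;print("rack yaw",np.degrees(np.arctan2(d[1],d[0]))+90)
print("bar",onz(ct,(332.75,255.85),.137),two(ct,(332.75,255.85),cs,(316.9,245.2)))
s=[onz(ct,q,.137) for q in((312.3,251.6),(353.2,260.1))];d=s[0]-s[1];print("bar yaw",np.degrees(np.arctan2(-d[0],d[1])))
print("torch/can etc; red",onz(ct,(390.7,213.5),.17),two(ct,(390.75,213.55),cs,(229.9,248.5)))
E
python3 -m jog '[[0,0,0.15,0,0,-0.02,0.07],[0,0,0.15,0,0,-0.02,0.07],[0,0,0.15,0,0,-0.02,0.07],[0,0,0.15,0,0,-0.02,0.07],[0,0,0.15,0,0,-0.02,0.07],[0,0,0.15,0,0,-0.02,0.07],[0,0,0.15,0,0,0,0.07],[0,0,0.15,0,0,0,0.07],[0,0,0.15,0,0,0,0.07],[0,0,0.15,0,0,0,0.07],[0,0,0.15,0,0,0,0.07]]'
```

```text
hook mid (array([0.58937792, 0.22299072, 0.1625482 ]), np.float64(0.0005955169604477057))
hooktop [0.5919 0.22   0.193 ]
hooktop [0.5889 0.2171 0.193 ]
rail [0.65218091 0.2513627 ] [0.45698412 0.33752179]
rack yaw 66.18352539623609
bar [ 0.47897697 -0.10075604  0.137     ] (array([ 0.47861874, -0.0993555 ,  0.13559979]), np.float64(0.0030259182775749702))
bar yaw -12.786619573339358
torch/can etc; red [ 0.59626074 -0.27199204  0.17      ] (array([ 0.5972732 , -0.27159173,  0.16152159]), np.float64(0.0033464068580577287))
time_s: 1.2
tcp_pos: [0.1874, 0.517, 0.3251]
ee_rot: [0.0, 0.843, 0.539, -0.0]
force: [-0.6, -0.2, -0.2]
width: 0.0703
gripper_force: 0.0
```

```bash
python3 -m jog '[[0,0,0,-0.01,0.0488,0,0.07],[0,0,0,-0.01,0.0488,0,0.07],[0,0,0,-0.01,0.0488,0,0.07],[0,0,0,-0.01,0.0488,0,0.07],[0,0,0,-0.01,0.0488,0,0.07],[0,0,0,-0.01,0.0488,0,0.07],[0,0,0,-0.01,0.0488,0,0.07],[0,0,0,-0.01,0.0488,0,0.07],[0,0,0,-0.01,0.0488,0,0.07],[0,0,0,-0.01,0.0488,0,0.07],[0,0,0,0,0,0,0.07],[0,0,0,0,0,0,0.07]]'
python3 - <<'E'
from h import *
s=robot.sense();I=robot.snapshot("wrist")[:,:,::-1].copy();cv2.imwrite("pics/w1.png",I)
c=cam("wrist",s)
m=cv2.inRange(cv2.cvtColor(I,cv2.COLOR_BGR2HSV),(100,90,40),(125,255,255))
n,l,st,cc=cv2.connectedComponentsWithStats(m)
print(s['tcp_pos'],proj(c,[.5894,.222,.195]))
for i in range(1,n):
    if st[i,4]>60:print(st[i],cc[i],cv2.boxPoints(cv2.minAreaRect(np.argwhere(l==i)[:,::-1].astype(np.float32))).round(1).tolist())
E
```

```text
time_s: 2.4
tcp_pos: [0.5905, 0.2233, 0.3244]
ee_rot: [-0.0, 0.841, 0.541, -0.001]
force: [-0.0, 0.9, -0.2]
width: 0.0703
gripper_force: 0.0
[0.59053716 0.22333267 0.3244278 ] [322.90582047 231.00279277]
[ 303  200   40   47 1042] [322.32629559 223.90786948] [[295.8999938964844, 220.5], [331.8999938964844, 198.89999389648438], [347.6000061035156, 225.0], [311.6000061035156, 246.60000610351562]]
[   4  211   68   25 1034] [ 30.7794971  222.20889749] [[4.0, 235.0], [4.0, 211.0], [71.0, 211.0], [71.0, 235.0]]
```

View pics/w1.png

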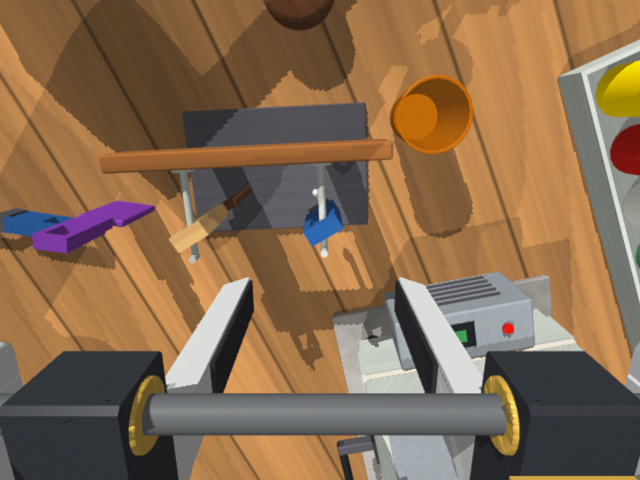

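The wrist view shows the hook at (322,222) on the right-hand peg and the paddle at (205,225) on the other. The rail is almost level, but both handles hang twisted on their pegs. I'll enlarge to read the twist.

```bash
python3 - <<'E'
import cv2
I=cv2.imread("pics/w1.png")[160:270,270:380];cv2.imwrite("pics/w1c.png",cv2.resize(I,(600,600),interpolation=cv2.INTER_CUBIC))
E
```

```text
(no output)
```

View pics/w1c.png

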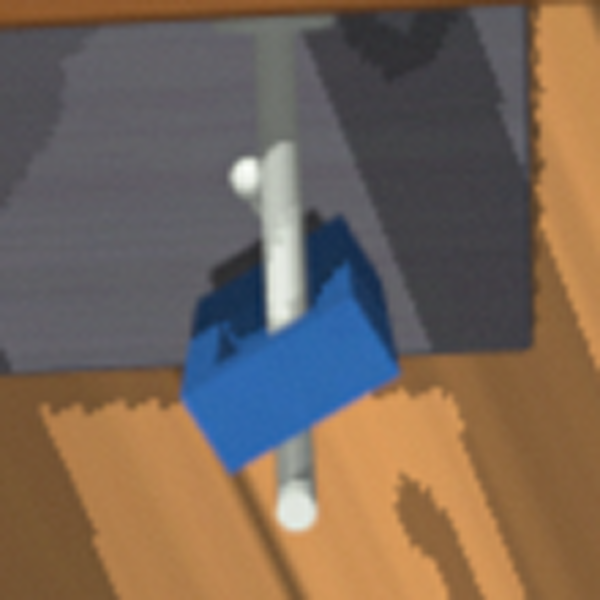

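The top face is square to the camera: corners at crop (235,470), (398,372), (346,294), (183,392), and twisted about 31° on the peg. The peg runs from (278,30) to (296,510).

```bash
python3 - <<'E'
from h import *
s=robot.sense();c=cam("wrist",s);f=110/600
u=lambda x,y:(270+x*f,160+y*f)
P=[onz(c,u(*q),.195) for q in((235,470),(398,372),(346,294),(183,392))];ctr=np.mean(P,0);print("ctr",ctr)
print([np.linalg.norm(P[i]-P[(i+1)%4]).round(4) for i in range(4)])
d=(P[0]+P[3]-P[1]-P[2]);hy=np.degrees(np.arctan2(d[1],d[0]))-90;print("hook yaw",hy)
a,b=onz(c,u(278,30),.185),onz(c,u(294,470),.185);d=a-b;py=np.degrees(np.arctan2(d[1],d[0]));print("peg yaw",py,a,b)
n=np.array([-np.sin(np.radians(py)),np.cos(np.radians(py))]);print("offset ctr from peg",(ctr-b)[:2]@n)
a,b=[onz(c,q,.205) for q in((102,172),(390,158))];d=a-b;print("rail",np.degrees(np.arctan2(d[1],d[0]))-90)
q=s['ee_rot'];M=Ro.from_quat([q[1],q[2],q[3],q[0]]).as_matrix();print("toolyaw",np.degrees(np.arctan2(M[1,0],M[0,0])),"delta tool",M.T@(np.array([*ctr[:2],.141])-s['tcp_pos']))
E
```

```text
ctr [0.58927985 0.22335419 0.195     ]
[np.float64(0.0286), np.float64(0.0141), np.float64(0.0283), np.float64(0.0143)]
hook yaw -262.66309714435056
peg yaw 67.42234374223409 [0.60872506 0.27011708 0.185     ] [0.58285296 0.20789498 0.185     ]
offset ctr from peg 1.0061205780809504e-06
rail 68.1703150662334
toolyaw 65.53001001838105 delta tool [-9.78966617e-04 -4.43486043e-05  1.84057416e-01]
```

```bash
python3 -m jog '[[0,0,-0.14,0,0,0,0.07],[0,0,-0.14,0,0,0,0.07],[0,0,-0.14,0,0,0,0.07],[0,0,-0.135,0,-0.0012,0,0.07],[0,0,0,0,0,0.03,0.07],[0,0,0,0,0,0.03,0.07],[0,0,0,0,0,0.03,0.07],[0,0,0,0,0,0.03,0.07],[0,0,0,0,0,0.03,0.07],[0,0,0,0,0,0.03,0.07],[0,0,0,0,0,0.004,0.07],[0,0,0,0,0,0,0.07]]'
python3 -m jog '[[0,0,0,0,0,0,0.05],[0,0,0,0,0,0,0.04],[0,0,0,0,0,0,0.032],[0,0,0,0,0,0,0.02],[0,0,0,0,0,0,0.02],[0,0,0,0,0,0,0.02],[0,0,0,0,0,0,0.02]]'
```

```text
time_s: 3.65
tcp_pos: [0.5884, 0.2248, 0.1421]
ee_rot: [-0.0, 0.66, 0.751, -0.0]
force: [-0.4, -0.3, 0.7]
width: 0.0697
gripper_force: 0.0
time_s: 4.35
tcp_pos: [0.589, 0.2239, 0.1415]
ee_rot: [0.0, 0.66, 0.751, 0.0]
force: [-0.5, -0.8, 1.5]
width: 0.0299
gripper_force: 30.0
```

```bash
python3 -m jog '[[0,0,0,0,0,-0.005,0.02],[0,0,0,0,0,-0.005,0.02],[0,0,0,0,0,-0.004,0.02],[0,0,0,0,0,0,0.02],[0,0,0.1,0,0,0,0.02],[0,0,0.1,0,0,0,0.02],[0,0,0.1,0,0,0,0.02],[0,0,0.1,0,0,0,0.02],[0,0,0.11,0,0,0,0.02],[0,0,0,0,0,0,0.02]]'
python3 - <<'E'
from h import *
cv2.imwrite("pics/s2.png",cv2.resize(robot.snapshot("scene")[210:390,370:590,::-1],(733,600),interpolation=cv2.INTER_CUBIC))
E
```

```text
time_s: 5.35
tcp_pos: [0.589, 0.2239, 0.1553]
ee_rot: [-0.0, 0.829, 0.559, -0.0]
force: [0.8, 0.6, -1.9]
width: 0.0298
gripper_force: 30.0
```

View pics/s2.png

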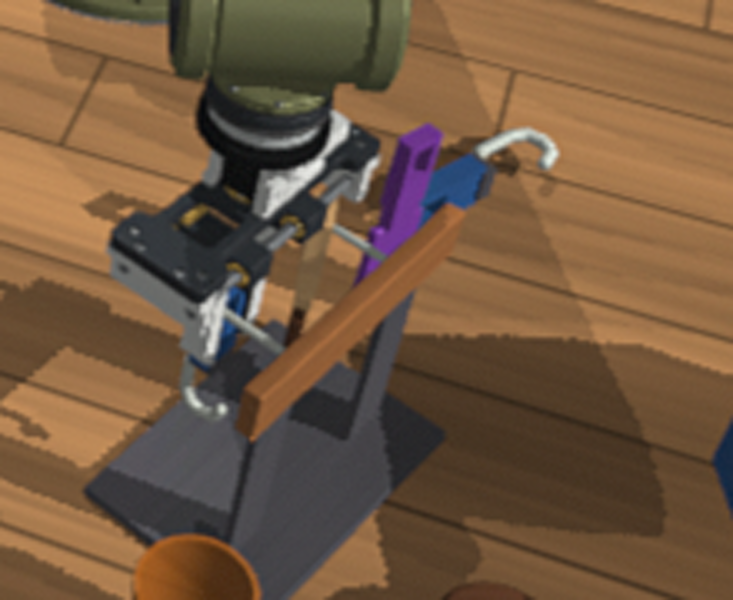

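Scene crop: the gripper at (215,290) holds the blue handle, with the hook clear below it. The z force of −1.9 N is the tool's weight, so it is off the peg. Now I back it off along the peg and lift.

```bash
python3 -m jog '[[0,0,0,-0.01,0,0,0.02],[0,0,0,-0.015,0,0,0.02],[0,0,0,-0.015,0,0,0.02],[0,0,0,-0.015,0,0,0.02],[0,0,0,-0.005,0,0,0.02],[0,0,0,0,0,-0.03,0.02],[0,0,0,0,0,-0.04,0.02],[0,0,0,0,0,-0.04,0.02],[0,0,0,0,0,-0.04,0.02],[0,0,0,0,0,-0.02,0.02]]'
python3 -m jog '[[0,0,0.14,0,0,0,0.02],[0,0,0.14,0,0,0,0.02],[0,0,0.14,0,0,0,0.02],[0,0,0.14,0,0,0,0.02],[0,0,0.14,0,0,0,0.02],[0,0,0.14,0,0,0,0.02],[0,0,0.14,0,0,0,0.02],[0,0,0.14,0,0,0,0.02],[0,0,0.14,0,0,0,0.02],[0,0,0.14,0,0,0,0.02],[0,0,0,0,0,0,0.02]]'
python3 - <<'E'
from h import *
s=robot.sense();q=s['ee_rot'];M=Ro.from_quat([q[1],q[2],q[3],q[0]]).as_matrix();print("yaw",np.degrees(np.arctan2(M[1,0],M[0,0])),M.T@(np.array([.420,-.088,.178])-s['tcp_pos']))
E
```

```text
time_s: 6.4
tcp_pos: [0.567, 0.1683, 0.3295]
ee_rot: [0.001, 0.828, 0.56, 0.002]
force: [0.4, 0.8, -0.7]
width: 0.0298
gripper_force: 30.0
time_s: 7.5
tcp_pos: [0.5666, 0.1682, 0.3255]
ee_rot: [-0.0, 0.994, -0.106, 0.0]
force: [0.6, 0.5, -2.0]
width: 0.0298
gripper_force: 30.0
yaw -12.192126531969013 [-0.08922088  0.28141438  0.14746333]
```

```bash
python3 -m jog '[[0,0,0,-0.03,0.02,0,0.02],[0,0,0,-0.03,0.037,0,0.02],[0,0,0,-0.029,0.037,0,0.02],[0,0,0,0,0.0374,0,0.02],[0,0,0,0,0.05,0,0.02],[0,0,0,0,0.05,0,0.02],[0,0,0,0,0.05,0,0.02],[0,0,0,0,0,0.04,0.02],[0,0,0,0,0,0.04,0.02],[0,0,0,0,0,0.04,0.02],[0,0,0,0,0,0.0275,0.02],[0,0,0,0,0,0,0.02]]'
python3 - <<'E'
from h import *
S=robot.snapshot("scene")[:,:,::-1];s=robot.sense();W=robot.snapshot("wrist")[:,:,::-1];cv2.imwrite("pics/s3f.png",S);cv2.imwrite("pics/w3f.png",W)
o=np.zeros((600,800,3),np.uint8);o[:,:400]=cv2.resize(S[180:330,260:360],(400,600),interpolation=2);o[:300,400:]=cv2.resize(W,(400,300));T=robot.snapshot("top")[:,:,::-1];cv2.imwrite("pics/t3f.png",T)
o[300:,400:]=cv2.resize(T[200:290,290:410],(400,300),interpolation=2);cv2.imwrite("pics/m3.png",o)
E
```

```text
time_s: 8.7
tcp_pos: [0.4191, -0.0878, 0.1753]
ee_rot: [-0.001, 0.995, -0.103, -0.003]
force: [0.4, 0.7, -0.9]
width: 0.0302
gripper_force: 30.0
```

View pics/m3.png

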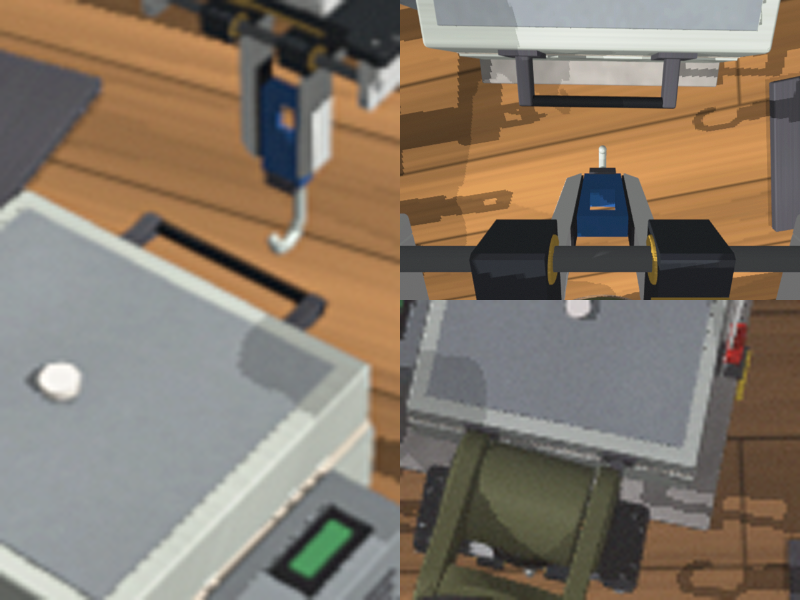

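Scene crop (left): the hook hangs upright in front of the bar, tip at (275,245) and bar at (150–325, 225–300). Wrist crop: the bar runs from (533,101) to (662,103), and the hook tip at (602,149) is centred on it. Next I refine the gap from the wrist picture.

```bash
python3 - <<'E'
from h import *
s=robot.sense();c=cam("wrist",s);W=cv2.imread("pics/w3f.png")
q=s['ee_rot'];M=Ro.from_quat([q[1],q[2],q[3],q[0]]).as_matrix();t=np.array(s['tcp_pos']);print(t,np.degrees(np.arctan2(M[1,0],M[0,0])),M[:,2])
g=cv2.cvtColor(W,cv2.COLOR_BGR2GRAY)
for x in(240,280,320,360,400):
    col=g[140:185,x];r=np.where(col<70)[0]+140
    if len(r):
        P=onz(c,(x,r.mean()),.137);print(x,r.min(),r.max(),P.round(4),"tool",(M.T@(P-t)).round(4))
P=onz(c,(323,238),t[2]+.0185-.081+.009);print("tip tool",M.T@(P-t))
E
```

```text
[ 0.42135803 -0.08839907  0.17961568] -11.978621015158245 [ 2.05932569e-03 -5.99154134e-04 -9.99997700e-01]
240 153 170 [ 0.4916 -0.0558  0.137 ] tool [ 0.0619 -0.0465  0.0427]
280 154 170 [ 0.4868 -0.0773  0.137 ] tool [ 0.0616 -0.0244  0.0427]
320 154 171 [ 0.4819 -0.0988  0.137 ] tool [ 0.0613 -0.0024  0.0427]
360 155 171 [ 0.477  -0.1203  0.137 ] tool [0.061  0.0197 0.0427]
400 155 172 [ 0.4721 -0.1418  0.137 ] tool [0.0606 0.0417 0.0428]
tip tool [ 0.01474405 -0.00087683  0.05353152]
```

```bash
python3 -m jog '[[0,0,0,0.015,0,0,0.02],[0,0,0,0.015,0,0,0.02],[0,0,0,0.015,0,0,0.02],[0,0,0,0.01,0,0,0.02],[0,0,0,0.006,0,0,0.02],[0,0,0,0,0,0,0.02],[0,0,0,0,0,0,0.02]]'
python3 -m jog '[[0,0,0,0,0,-0.004,0.02],[0,0,0,0,0,-0.004,0.02],[0,0,0,0,0,-0.004,0.02],[0,0,0,0,0,-0.004,0.02],[0,0,0,0,0,-0.003,0.02],[0,0,0,0,0,0,0.02],[0,0,0,0,0,0,0.02]]'
python3 -m jog '[[0,0,0,0,0,-0.004,0.02],[0,0,0,0,0,-0.004,0.02],[0,0,0,0,0,0,0.02],[0,0,0,0,0,0,0.02],[0,0,0,0,0,0,0.02]]'
```

```text
time_s: 9.55
tcp_pos: [0.4801, -0.1009, 0.1782]
ee_rot: [0.0, 0.994, -0.105, 0.0]
force: [0.5, -0.4, -2.2]
width: 0.0297
gripper_force: 30.0
time_s: 10.25
tcp_pos: [0.4802, -0.101, 0.1969]
ee_rot: [-0.0, 0.994, -0.105, -0.0]
force: [-0.6, 0.9, -1.5]
width: 0.0302
gripper_force: 30.0
time_s: 10.75
tcp_pos: [0.4803, -0.101, 0.2048]
ee_rot: [-0.0, 0.994, -0.105, -0.0]
force: [0.8, -0.7, -5.4]
width: 0.0299
gripper_force: 30.0
```

Wrist force has grown by about 3.7 N, so the bar is seated. Now I swing up along the arc to about 0.30 rad; the two-view estimate of the clip is 0.34.

```bash
python3 -m jog '[[0,0,0,0.0012,0,-0.01,0.02],[0,0,0,0.0014,0,-0.01,0.02],[0,0,0,0.0018,0,-0.01,0.02],[0,0,0,0.0022,0,-0.01,0.02],[0,0,0,0.0026,0,-0.01,0.02],[0,0,0,0.003,0,-0.01,0.02],[0,0,0,0.0034,0,-0.01,0.02],[0,0,0,0.0034,0,-0.008,0.02],[0,0,0,0,0,0,0.02],[0,0,0,0,0,0,0.02]]'
python3 - <<'E'
from h import *
S=robot.snapshot("scene")[:,:,::-1];T=robot.snapshot("top")[:,:,::-1];W=robot.snapshot("wrist")[:,:,::-1]
for n,i in(("s4f",S),("t4f",T),("w4f",W)):cv2.imwrite(f"pics/{n}.png",i)
o=np.zeros((600,800,3),np.uint8);o[:300,:400]=cv2.resize(S[210:270,200:280],(400,300),interpolation=cv2.INTER_CUBIC)
o[:300,400:]=cv2.resize(T[190:250,350:430],(400,300),interpolation=cv2.INTER_CUBIC)
o[300:,:400]=cv2.resize(S[180:330,200:400],(400,300));o[300:,400:]=cv2.resize(W,(400,300));cv2.imwrite("pics/m4.png",o)
E
```

```text
time_s: 11.75
tcp_pos: [0.4992, -0.105, 0.2827]
ee_rot: [0.0, 0.994, -0.105, 0.0]
force: [4.3, -0.3, -6.7]
width: 0.0296
gripper_force: 30.0
```

View pics/m4.png

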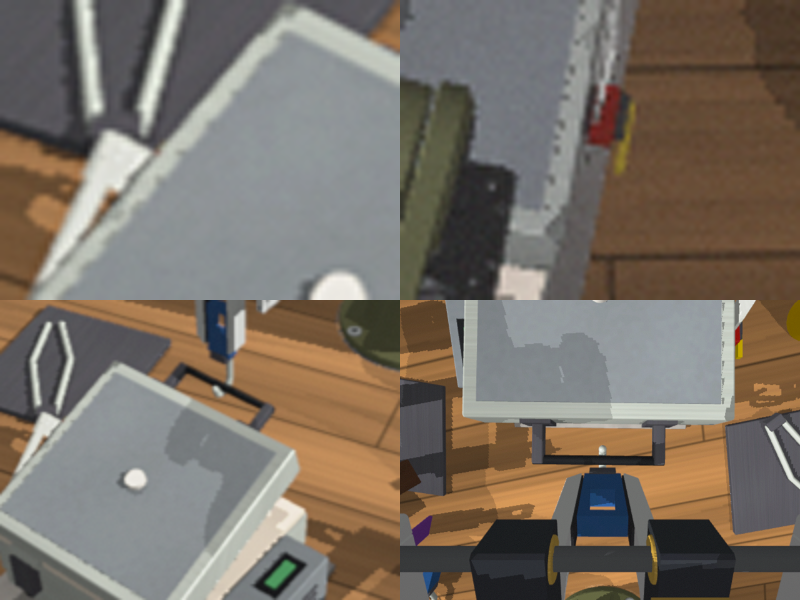

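The lid is partly up: the top crop shows the yellow pointer (625,140) still below and in front of the red clip (605,115). The wrist crop shows the clip at (740,337) and the pointer at (738,350), and the bar is seated in the hook. I'll compare them numerically on the clip's plane.

```bash
cat > ang.py <<'E'
from h import *
yaw=np.radians(-12.2);ex=np.array([np.cos(yaw),np.sin(yaw),0]);ey=np.array([-np.sin(yaw),np.cos(yaw),0])
bar=np.array([.479,-.100,.137]);H=bar+ex*.285-[0,0,.022]
def onp(c,p,y):
    o,d=ray(c,p);t=(y-(o-H)@ey)/(d@ey);P=o+d*t-H;return -P@ex,P[2]
def masks(I,box):
    h=cv2.cvtColor(I,cv2.COLOR_BGR2HSV);x0,y0,x1,y1=box;k=np.zeros(h.shape[:2],np.uint8);k[y0:y1,x0:x1]=255
    r=(cv2.inRange(h,(0,150,60),(7,255,255))|cv2.inRange(h,(173,150,60),(180,255,255)))&k
    return r,cv2.inRange(h,(22,130,60),(34,255,255))&k
def info(I,c,box,lab):
    for n,m,ys in zip(("red","yel"),masks(I,box),((-.134,-.141,-.148),(-.150,-.154,-.158))):
        p=np.argwhere(m>0)[:,::-1].astype(np.float32)
        if len(p)<5:print(lab,n,len(p));continue
        b=cv2.boxPoints(cv2.minAreaRect(p));ct=p.mean(0);print(lab,n,len(p),ct.round(1),b.round(1).tolist())
        for y in ys:
            x,z=onp(c,ct,y);print("   y",y,"r %.4f ang %.4f"%(np.hypot(x,z),np.arctan2(z,x)))
E
python3 - <<'E'
from ang import *
ct=cam("top");print(H)
info(cv2.imread("pics/top0.png"),ct,(380,200,402,236),"top shut")
info(cv2.imread("pics/t4f.png"),ct,(380,195,402,236),"top now")
info(cv2.imread("pics/w4f.png"),cam("wrist"),(510,30,570,110),"wrist now")
W=cv2.imread("pics/w4f.png");r,y=masks(W,(510,30,570,110))
for m in(r,y):
    p=np.argwhere(m>0);print({int(k):(int(p[p[:,0]==k,1].min()),int(p[p[:,0]==k,1].max())) for k in np.unique(p[:,0])[::2]})
E
```

```text
[ 0.75756353 -0.16022757  0.115     ]
top shut red 36 [390.8 213.6] [[387.3999938964844, 217.89999389648438], [389.70001220703125, 206.5], [393.70001220703125, 207.3000030517578], [391.5, 218.6999969482422]]
   y -0.134 r 0.2692 ang 0.8763
   y -0.141 r 0.1727 ang 0.5823
   y -0.148 r 0.1174 ang -0.1447
top shut yel 18 [392.4 223.8] [[390.3999938964844, 228.89999389648438], [393.0, 215.8000030517578], [394.6000061035156, 216.10000610351562], [392.0, 229.1999969482422]]
   y -0.15 r 0.2067 ang 0.5531
   y -0.154 r 0.1702 ang 0.3030
   y -0.158 r 0.1492 ang -0.0469
top now red 37 [390.7 213.6] [[387.5, 217.89999389648438], [389.3999938964844, 206.60000610351562], [393.6000061035156, 207.3000030517578], [391.70001220703125, 218.60000610351562]]
   y -0.134 r 0.2690 ang 0.8752
   y -0.141 r 0.1726 ang 0.5802
   y -0.148 r 0.1175 ang -0.1479
top now yel 20 [394.5 217.9] [[392.29998779296875, 223.8000030517578], [395.79998779296875, 209.89999389648438], [397.20001220703125, 210.3000030517578], [393.70001220703125, 224.1999969482422]]
   y -0.15 r 0.2221 ang 0.7191
   y -0.154 r 0.1779 ang 
[... 229 characters left out ...]
rist now yel 301 [542.   80.1] [[536.0, 62.0], [547.0, 62.0], [547.0, 93.0], [536.0, 93.0]]
   y -0.15 r 0.1634 ang 0.3427
   y -0.154 r 0.1602 ang 0.2987
   y -0.158 r 0.1574 ang 0.2530
{41: (542, 542), 43: (541, 542), 45: (539, 542), 47: (538, 543), 49: (536, 543), 51: (536, 543), 53: (536, 543), 55: (536, 543), 57: (536, 543), 59: (536, 543), 61: (536, 543), 63: (536, 543), 65: (536, 542), 67: (536, 541), 69: (536, 539), 71: (536, 537)}
{62: (547, 547), 64: (545, 547), 66: (544, 547), 68: (542, 547), 70: (540, 547), 72: (538, 547), 74: (537, 547), 76: (536, 547), 78: (537, 547), 80: (536, 547), 82: (536, 547), 84: (536, 547), 86: (536, 547), 88: (536, 547), 90: (536, 547), 92: (536, 545)}
```

```bash
python3 -m jog '[[0,0,0,0.003,0,-0.005,0.02],[0,0,0,0.003,0,-0.0055,0.02],[0,0,0,0,0,0,0.02],[0,0,0,0,0,0,0.02],[0,0,0,0,0,0,0.02]]'
python3 - <<'E'
from h import *
S=robot.snapshot("scene")[:,:,::-1];T=robot.snapshot("top")[:,:,::-1];W=robot.snapshot("wrist")[:,:,::-1]
for n,i in(("s5f",S),("t5f",T),("w5f",W)):cv2.imwrite(f"pics/{n}.png",i)
o=np.zeros((600,800,3),np.uint8);o[:,:500]=cv2.resize(W[10:130,500:600],(500,600),interpolation=cv2.INTER_CUBIC)
o[:300,500:]=cv2.resize(T[200:230,375:405],(300,300),interpolation=cv2.INTER_CUBIC)
o[300:,500:]=cv2.resize(W[200:260,290:350],(300,300));cv2.imwrite("pics/m5.png",o)
E
```

```text
time_s: 12.4
tcp_pos: [0.5046, -0.1062, 0.2933]
ee_rot: [-0.0, 0.994, -0.105, -0.0]
force: [-0.1, 1.2, -4.9]
width: 0.0296
gripper_force: 30.0
```

View pics/m5.png

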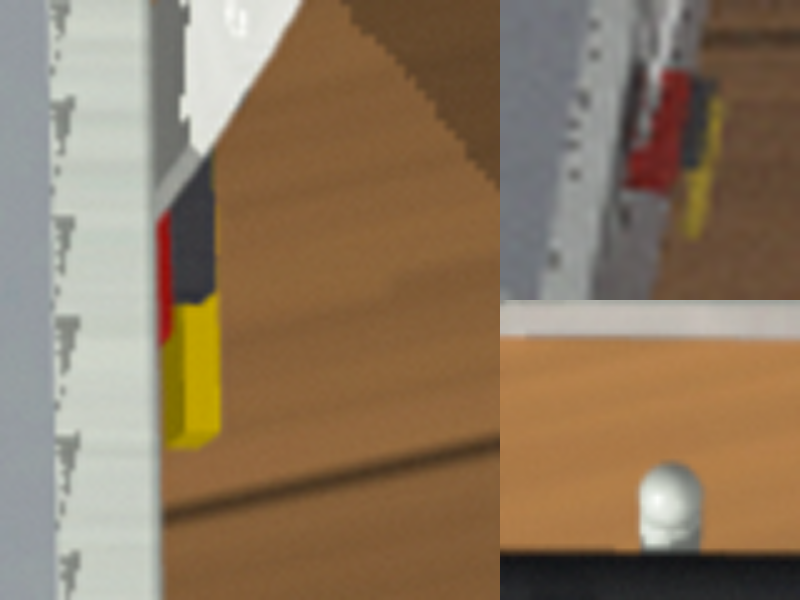

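The wrist crop (5×) shows the yellow pointer's front end at (165–220, 300–447). The red clip is mostly hidden behind the lid edge, with a sliver at (165,215–340). The small crop shows the hook tip in front of the bar. The rays are ill-conditioned one picture at a time, so I'll combine corner points from all pictures in a small least-squares triangulation.

```bash
python3 - <<'E'
from ang import *
for n,box in(("w4f",(525,30,570,115)),("w5f",(525,30,570,115))):
    I=cv2.imread(f"pics/{n}.png");r,y=masks(I,box);V=I.max(2)
    for lab,m in(("red",r),("yel",y)):
        p=np.argwhere(m>0);print(n,lab)
        for k in np.unique(p[:,0]):
            c=p[p[:,0]==k,1]
            if lab=="red" or k>p[:,0].max()-8: print(k,c.min(),c.max(),V[k,c.min():c.max()+1].tolist() if lab=="yel" else "",end=" | ")
        print()
r,y=masks(cv2.imread("pics/t5f.png"),(380,195,402,236));
for m in(r,y):print(cv2.boxPoints(cv2.minAreaRect(np.argwhere(m>0)[:,::-1].astype(np.float32))).tolist())
E
```

```text
w4f red
41 542 542  | 42 542 542  | 43 541 542  | 44 540 542  | 45 539 542  | 46 539 543  | 47 538 543  | 48 537 543  | 49 536 543  | 50 536 543  | 51 536 543  | 52 536 543  | 53 536 543  | 54 536 543  | 55 536 543  | 56 536 543  | 57 536 543  | 58 536 543  | 59 536 543  | 60 536 543  | 61 536 543  | 62 536 543  | 63 536 543  | 64 536 543  | 65 536 542  | 66 536 542  | 67 536 541  | 68 536 540  | 69 536 539  | 70 536 538  | 71 536 537  | 72 536 536  | 
w4f yel
86 536 547 [133, 128, 129, 128, 132, 182, 190, 190, 191, 191, 191, 188] | 87 536 547 [132, 129, 128, 127, 133, 181, 190, 191, 191, 192, 190, 190] | 88 536 547 [132, 130, 129, 128, 133, 183, 191, 192, 190, 191, 191, 189] | 89 536 547 [133, 129, 128, 128, 134, 180, 192, 191, 192, 191, 191, 191] | 90 536 547 [133, 129, 130, 128, 134, 178, 186, 190, 189, 191, 191, 188] | 91 537 547 [129, 131, 136, 149, 167, 170, 171, 172, 172, 171, 163] | 92 536 545 [132, 130, 144, 156, 161, 166, 165, 165, 165, 157] | 93 536 544 [132, 142, 158, 165, 165, 165, 166, 164, 155] | 
w5f red
53 533 533  | 54 532 533  | 55 532 533  | 56 532 533  | 57 532 5
[... 454 characters left out ...]
543 [131, 127, 129, 133, 183, 190, 192, 191, 191, 191, 188] | 95 533 543 [130, 132, 127, 135, 181, 190, 190, 191, 192, 191, 188] | 96 533 543 [131, 130, 130, 143, 173, 179, 178, 177, 178, 177, 168] | 97 533 542 [130, 131, 144, 159, 169, 170, 170, 169, 168, 159] | 98 533 541 [140, 151, 162, 168, 167, 167, 167, 162, 152] | 99 533 539 [144, 152, 157, 159, 156, 158, 157] | 
[[387.63079833984375, 217.95388793945312], [389.04620361328125, 206.63079833984375], [393.2308349609375, 207.15386962890625], [391.8154296875, 218.47695922851562]]
[[392.8461608886719, 222.76922607421875], [395.4230651855469, 209.88461303710938], [396.7691955566406, 210.15383911132812], [394.1922912597656, 223.0384521484375]]
```

```bash
cat > ba.py <<'E'
from ang import *
from scipy.optimize import least_squares
ct=cam("top");q=[0,.9945,-.105,0]
w4=cam("wrist",dict(tcp_pos=[.4992,-.105,.2827],ee_rot=q));w5=cam("wrist",dict(tcp_pos=[.5046,-.1062,.2933],ee_rot=q))
def th(bz): # bar height above hinge -> lid angle
    return np.arcsin(bz/np.hypot(.285,.022))-np.arctan2(.022,.285)
def f(v):
    m,yc,R,yp,hx,hy,dyaw,b=v[:8];ot,ow=v[8:11],v[11:14]
    a=yaw+dyaw;X=np.array([np.cos(a),np.sin(a),0]);Y=np.array([-X[1],X[0],0]);H0=H+X*hx+Y*hy
    P=lambda ang,x,z,y:H0-X*(x*np.cos(ang)-z*np.sin(ang))+np.array([0,0,x*np.sin(ang)+z*np.cos(ang)])+Y*y
    t4,t5=th(.2827-.0625-.115+b),th(.2933-.0625-.115+b);r=[]
    def ob(c,o,X_,p,s):r.extend((proj((c[0],c[1],c[2]+o),X_)-p)/s)
    ob(ct,ot,P(m,.140,.006,yc),(390.55,212.6),.5)
    ob(w4,ow,P(m,.159,.006,yc-.007),(543.4,64.5),.7);ob(w5,ow,P(m,.159,.006,yc-.007),(534.0,76.5),.7)
    for c,o,t,p,s in((ct,ot,0,(391.1,229.5),.7),(ct,ot,t4,(392.9,224.5),.7),(ct,ot,t5,(393.4,223.4),.7)):ob(c,o,P(t,R,.003,yp),p,s)
    for c,t,po,pi in((w4,t4,(547.5,90.9),(540.5,90.9)),(w5,t5,(543.5,95.9),(536.6,95.9))):
        ob(c,ow,P(t,R,.003,yp-.0025),po,.4);ob(c,ow,P(t,R,.003,yp+.0025),pi,.4)
    r+=[hx/.003,hy/.003,dyaw/.01,b/.0015,(R-.163)/.03,*(ot/.0015),*(ow/.0015)]
    return np.array(r)
s=least_squares(f,[.34,-.141,.163,-.155]+[0]*10)
cov=np.linalg.inv(s.jac.T@s.jac);b=s.x[7]
print(s.x.round(4),"cost",s.cost,"m sd",cov[0,0]**.5);print("theta4,5",th(.1052+b),th(.1158+b))
print(s.fun.round(1))
E
python3 ba.py
```

```text
[ 3.507e-01 -1.408e-01  1.712e-01 -1.544e-01  7.000e-04 -0.000e+00
  1.100e-03 -5.000e-04  1.600e-03  7.000e-04  3.000e-04 -1.700e-03
 -7.000e-04  4.000e-04] cost 4.59161527442964 m sd 0.02132324436025133
theta4,5 0.29779280765029675 0.3379705847392209
[-0.2 -0.8  0.1  1.1  0.1 -0.8 -0.6  1.1  0.2 -0.6  0.  -0.8  0.1 -0.4
 -0.3 -0.4  0.3  0.5 -0.1  0.5  0.2 -0.   0.1 -0.4  0.3  1.1  0.5  0.2
 -1.2 -0.5  0.3]
```

Fit: the clip is at 0.351 ± 0.02 and the lid is now at 0.338, both consistent. To sharpen it, I slide the hook along the bar a little towards the quadrant, so the wrist camera sees past the lid edge.

```bash
python3 -m jog '[[0,0,0,0.0005,0.006,-0.001,0.02],[0,0,0,0.0005,0.006,-0.001,0.02],[0,0,0,0,0.006,0,0.02],[0,0,0,0,0.006,0,0.02],[0,0,0,0,0.006,0,0.02],[0,0,0,0,0,0,0.02],[0,0,0,0,0,0,0.02],[0,0,0,0,0,0,0.02]]'
python3 - <<'E'
from ang import *
s=robot.sense();W=robot.snapshot("wrist")[:,:,::-1].copy();cv2.imwrite("pics/w6f.png",W);print(s['tcp_pos'],s['ee_rot'])
r,y=masks(W,(440,20,570,130));V=W.max(2)
for lab,m in(("red",r),("yel",y)):
    p=np.argwhere(m>0);print(lab)
    for k in np.unique(p[:,0]):
        c=p[p[:,0]==k,1]
        if lab=="red" or k>p[:,0].max()-7: print(k,c.min(),c.max(),V[k,c.min():c.max()+1].tolist(),end=" | ")
    print()
E
```

```text
time_s: 13.35
tcp_pos: [0.4994, -0.1359, 0.2954]
ee_rot: [0.0, 0.994, -0.105, -0.0]
force: [-0.7, -1.2, -4.4]
width: 0.0296
gripper_force: 30.0
[ 0.49938162 -0.13593807  0.29544876] [ 2.52337633e-04  9.94423020e-01 -1.05464655e-01 -2.70418570e-05]
red
51 488 488 [119] | 52 487 488 [133, 126] | 53 487 488 [147, 132] | 54 486 488 [150, 147, 131] | 55 485 488 [147, 149, 149, 131] | 56 485 488 [148, 148, 148, 132] | 57 484 488 [148, 148, 149, 149, 143] | 58 484 488 [146, 147, 149, 151, 146] | 59 483 488 [149, 145, 147, 149, 150, 146] | 60 483 488 [147, 149, 149, 149, 149, 147] | 61 482 488 [146, 147, 147, 148, 149, 150, 149] | 62 482 488 [145, 147, 146, 149, 150, 149, 146] | 63 482 488 [147, 146, 147, 147, 147, 150, 149] | 64 482 488 [148, 147, 147, 149, 149, 150, 147] | 65 482 488 [146, 145, 148, 148, 149, 151, 146] | 66 482 488 [147, 147, 149, 148, 148, 149, 148] | 67 482 488 [146, 147, 148, 149, 149, 150, 150] | 68 482 488 [143, 146, 149, 149, 149, 152, 147] | 69 482 488 [143, 146, 148, 149, 146, 151, 148] | 70 482 488 [141, 148, 149, 149, 149, 149, 149] | 71 482 488 [142, 148, 148, 1
[... 365 characters left out ...]
, 157] | 79 482 488 [154, 156, 156, 156, 157, 156, 153] | 80 482 488 [143, 144, 144, 144, 145, 142, 145] | 81 482 487 [136, 136, 136, 137, 136, 140] | 82 482 486 [135, 134, 133, 134, 136] | 83 482 485 [132, 132, 132, 136] | 84 482 484 [130, 133, 134] | 85 482 483 [127, 139] | 
yel
94 491 500 [132, 132, 137, 186, 194, 195, 195, 196, 195, 194] | 95 491 500 [133, 130, 137, 187, 194, 194, 195, 193, 196, 193] | 96 491 500 [134, 132, 138, 185, 195, 195, 193, 194, 196, 194] | 97 491 500 [133, 133, 143, 176, 181, 180, 182, 182, 181, 176] | 98 491 499 [136, 146, 162, 172, 174, 172, 174, 171, 164] | 99 491 498 [147, 164, 172, 171, 171, 171, 170, 161] | 100 491 497 [157, 164, 166, 165, 164, 167, 160] |
```

```bash
python3 - <<'E'
t=open('ba.py').read()
t=t.replace("def th(","w6=cam('wrist',dict(tcp_pos=[.49938,-.13594,.29545],ee_rot=[.00025,.99442,-.10546,0]))\ndef th(",1)
t=t.replace("t4,t5=th","t6=th(.29545-.0625-.115+b);t4,t5=th")
t=t.replace("(543.4,64.5),.7)","(543.4,64.2),.7)").replace("(534.0,76.5),.7)","(534.0,76.2),.7);ob(w6,ow,P(m,.159,.006,yc-.007),(488.7,79.7),.4)")
t=t.replace("(536.6,95.9))","(536.6,95.9)),(w6,t6,(500.5,97.),(493.6,97.))")
t+="\nprint('theta6',th(.29545-.1775+b))\n"
open('ba.py','w').write(t)
E
python3 ba.py
```

```text
[ 3.654e-01 -1.403e-01  1.692e-01 -1.554e-01 -4.000e-04  0.000e+00
 -1.900e-03 -7.000e-04  1.600e-03  7.000e-04  3.000e-04 -1.500e-03
 -7.000e-04  7.000e-04] cost 10.638627209044447 m sd 0.01740245061718743
theta4,5 0.297328429603585 0.33749836904875946
[-0.8 -0.7  0.   2.8 -0.1  1.   0.2 -2.1 -0.3  0.9  0.4 -0.6  0.2 -0.8
  0.3 -0.5 -0.  -0.5  0.4  0.5  0.1  0.5 -0.3  0.1 -0.5  0.  -0.1  0.
 -0.2 -0.4  0.2  1.1  0.5  0.2 -1.  -0.5  0.4]
theta6 0.3457308595306701
```

```bash
python3 - <<'E'
t=open('ba.py').read()
t=t.replace("    def ob(c,o","    e=v[14:23].reshape(3,3);t4+=v[23];t5+=v[24];t6+=v[25]\n    W=[(w[0],w[1],w[2]+e[i]) for i,w in enumerate((w4,w5,w6))]\n    def ob(c,o")
for i,k in enumerate(("w4","w5","w6")):t=t.replace(f"ob({k},",f"ob(W[{i}],").replace(f"({k},t",f"(W[{i}],t")
t=t.replace("*(ow/.0015)]","*(ow/.0015),*(v[14:23]/.0008),v[23]/.01,v[24]/.006,v[25]/.004]").replace("[0]*10","[0]*22")
t=t.replace("print(s.fun","print('t6',th(.11795+b)+s.x[25],'m-t6 sd',(cov[0,0]+cov[25,25]-2*cov[0,25]+cov[7,7]*12.5-7*cov[0,7])**.5);print(s.fun")
open('ba.py','w').write(t)
E
python3 ba.py
```

```text
[ 3.449e-01 -1.410e-01  1.710e-01 -1.546e-01  7.000e-04 -0.000e+00
  1.300e-03 -3.000e-04  1.400e-03  7.000e-04  3.000e-04 -1.500e-03
 -6.000e-04  2.000e-04 -4.000e-04  2.000e-04 -2.000e-04 -3.000e-04
 -1.000e-04  1.000e-04  3.000e-04 -3.000e-04  2.000e-04 -8.800e-03
 -3.900e-03  2.600e-03] cost 6.213838093712869 m sd 0.020271462620974064
theta4,5 0.29874361710877917 0.33893747906911864
t6 0.34973251092359625 m-t6 sd 0.020296619983041508
[-0.2 -0.6  0.6  1.6 -0.3  0.2 -0.1 -0.9 -0.5  0.9  0.1 -0.5  0.  -0.8
  0.  -0.4 -0.4 -0.4  0.3  0.  -0.1  0.   0.3  0.4 -0.1  0.4  0.2 -0.
  0.1 -0.2  0.3  0.9  0.4  0.2 -1.  -0.4  0.1 -0.5  0.3 -0.3 -0.4 -0.1
  0.1  0.4 -0.4  0.3 -0.9 -0.6  0.6]
theta6 0.34717526287813916
```

```bash
python3 - <<'E'
from ang import *
S=cv2.imread("pics/scene0.png");cs=cam("scene")
r,_=masks(S,(215,230,245,262));p=np.argwhere(r>0)
print([(int(k),int(p[p[:,0]==k,1].min()),int(p[p[:,0]==k,1].max())) for k in np.unique(p[:,0])])
print("bar proj",proj(cs,H-ex*.285+[0,0,.022]),[proj(cs,H-ex*.285+[0,0,.022]+ey*s) for s in(-.06,.06)])
for n,X in dict(bl=(0,.13),br=(0,-.13),fl=(.24,.13),fr=(.24,-.13)).items():print("lid",n,proj(cs,H-ex*(X[0]+.005)+ey*X[1]+[0,0,.045]).round(1))
for m in(.33,.35,.37):
    for yc in(-.141,):
        o=[]
        for x in(.121,.159):
            for z in(.006,-.006):
                for y in(-.007,.007):
                    o.append(proj(cs,H-ex*(x*np.cos(m)-z*np.sin(m))+[0,0,x*np.sin(m)+z*np.cos(m)]+ey*(yc+y)).round(1).tolist())
        print(m,o)
E
```

```text
[(240, 232, 233), (241, 232, 234), (242, 233, 235), (243, 234, 236), (244, 235, 236), (245, 234, 236), (246, 233, 234), (247, 233, 233), (248, 232, 233), (249, 231, 232), (250, 224, 231), (251, 223, 230), (252, 223, 229), (253, 224, 229), (254, 225, 228), (255, 227, 228)]
bar proj [315.97327698 244.7631727 ] [array([296.64222385, 235.21232922]), array([336.06690474, 254.69077945])]
lid bl [285.  338.2]
lid br [193.8 283.1]
lid fl [351.3 269.7]
lid fr [264.1 226. ]
0.33 [[221.6, 252.9], [225.9, 255.3], [223.3, 255.4], [227.7, 257.8], [231.5, 240.7], [235.8, 243.0], [233.1, 243.3], [237.5, 245.6]]
0.35 [[221.2, 252.4], [225.6, 254.8], [223.0, 254.9], [227.4, 257.3], [231.0, 240.0], [235.4, 242.3], [232.7, 242.6], [237.1, 244.9]]
0.37 [[220.8, 251.9], [225.2, 254.4], [222.7, 254.4], [227.0, 256.8], [230.5, 239.4], [234.9, 241.7], [232.3, 241.9], [236.6, 244.2]]
```

The scene picture points slightly higher (about 0.36), so the pooled clip estimate is roughly 0.355, with the lid at 0.347. I make a last small lift, settle, and check that it holds.

```bash
python3 -m jog '[[0,0,0,0.0004,0,-0.001,0.02],[0,0,0,0.0004,0,-0.001,0.02],[0,0,0,0,0,0,0.02],[0,0,0,0,0,0,0.02],[0,0,0,0,0,0,0.02],[0,0,0,0,0,0,0.02],[0,0,0,0,0,0,0.02],[0,0,0,0,0,0,0.02]]'
python3 - <<'E'
from ang import *
s=robot.sense();W=robot.snapshot("wrist")[:,:,::-1].copy();V=W.max(2);r,y=masks(W,(440,20,570,130))
for n,m in(("red",r),("yel",y)):
    p=np.argwhere(m>0);print(n,p.min(0),p.max(0))
p=np.argwhere(r>0);print("red right-edge rows",[(int(k),int(p[p[:,0]==k,1].max()),int(V[k,485])) for k in range(76,90) if (p[:,0]==k).any()])
p=np.argwhere(y>0);k0=p[:,0].max();print([(k,int(V[k,495])) for k in range(k0-7,k0+1)],s['tcp_pos'],s['joint_velocities'],th if 0 else "")
E
```

```text
time_s: 14.2
tcp_pos: [0.5002, -0.136, 0.2975]
ee_rot: [-0.0, 0.994, -0.105, 0.0]
force: [-0.9, -1.6, -4.1]
width: 0.0299
gripper_force: 30.0
red [ 53 481] [ 87 488]
yel [ 37 490] [100 500]
red right-edge rows [(76, 488, 149), (77, 488, 149), (78, 488, 149), (79, 488, 155), (80, 487, 163), (81, 487, 153), (82, 486, 140), (83, 485, 135), (84, 485, 136), (85, 484, 136), (86, 483, 135), (87, 482, 132)]
[(93, 193), (94, 194), (95, 194), (96, 195), (97, 188), (98, 177), (99, 172), (100, 170)] [ 0.50020241 -0.13596703  0.29745516] [-7.10444116e-04 -3.43478718e-05  1.12848766e-03  1.08443050e-03
  3.25758127e-04 -2.97916801e-04]
```

```bash
python3 -c "
from cell import robot
print(robot.sign_off())"
```

```text
the job is handed in; nothing more can be done
None
```

The job is handed in: the hook is off its peg and still gripped, holding the lid steady at about 0.354 rad, where I put the red clip at about 0.355 ± 0.02 rad; the match comes from image measurements, and sign-off returned no verdict.

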